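# Twist-lock battery pack onto its charging dock

## Task

Put the battery pack on charge. Lift it out of its leaning rest, stand it upright on the bare desk and let go of it; then take it afresh (the bar on its top is the grip for turning it), lower it into the round well of the charging dock with its two lugs in the two slots, push it down against the spring and turn it clockwise (seen from above) a quarter turn to the stop, and let it spring up into its lock. Do not let the pack fall over and leave the other things on the desk where they are.

Things in the scene. Friction and masses are not known exactly. Their poses are not given: they have to be found in the camera images.
- pack_mid (a point): Battery pack: plain black cylinder, 50 mm diameter, 92 mm high, 0.3 kg, foot edge chamfered 4 mm, thin grey bands, a grip bar on top. This point: on its axis, 46 mm above the foot. z runs from foot to top, x through the two lugs and along the bar. It starts leaning 40 degrees from vertical, top toward the rest's +x, lugs level; more than 60 mm from the foot its sides are clear of the rest.
- pack_foot (a point): Centre of the pack's flat foot (42 mm across), axes as pack_mid. Two opposite lugs stand out from the cylinder along +x and -x to 35 mm from the axis; each is 12 mm wide and lies 4 to 12 mm above the foot. The pack stands upright by itself on a flat surface.
- pack_bar (a point): Middle of the grip bar on the pack's top, 110 mm above the foot, axes as pack_mid. The bar is 48 mm long (along x, parallel to the lugs), 14 mm thick (along y) and stands 92 to 127 mm above the foot.
- rest: Leaning rest: bent aluminium plate with two steel rails and a toe ledge on a 125 x 80 x 6 mm foot plate, fixed to the desk, 70 mm high. Origin at the centre of its underside, z up; its +x is the way the pack's top leans, away from the robot within 20 degrees. The pack's foot centre lies at x = -28, y = 0, z = 34 mm in it.
- dock_axis (a point): Charging dock: grey square block 112 x 112 x 38 mm, fixed to the desk, a round well in its top, a small black window in its -x side. This point: on the well's axis at desk height; z up, x and y square with the block. The well clears the pack's cylinder by 2 mm all round. Locked, the pack's lugs lie along this x axis and its foot is 17 mm above the desk.
- dock_slot (a point): Middle of one of the two opposite lug slots, at the top of the dock (z = 38 mm), 32 mm from the well's axis; its axes are the dock's. The slots are 17 mm wide and lie on a line turned 80 degrees anticlockwise (from above) from the dock's x axis. Either lug fits either slot. In the slots the pack rests with its foot 20 mm above the desk on the spring pin.
- dock_pin (a joint): Brass spring pin in the well, 24 mm across: how far it is pressed down, 0 to 0.011 m (hard stop). It takes 4 N at first, 10 N at 8 mm, less the pack's weight. At 7 mm or more the pack can be turned clockwise 80 degrees to a hard stop (83 at most); let up there it rises into its lock, pin at 3 mm. Let up part-way round, it stays unlocked, pin at 7 mm.
- module_c: Bystander: green electronics module standing upright, 88x22x58 mm, loose; origin at the centre of its underside. Leave it alone.
- box_cutter: Bystander: brown box cutter lying flat, 22x145x16 mm, loose; origin at the centre of its underside. Leave it alone.
- wbox_up: Bystander: white carton lying flat, 123x169x66 mm, loose; origin at the centre of its underside. Leave it alone.
- usb_adapter: Bystander: small blue plug-in adapter, 26x64x14 mm, loose; origin at the centre of its underside. Leave it alone.
- box_blue: Bystander: upright blue and white carton, 36x88x166 mm, loose; origin at the centre of its underside. Leave it alone.
There are look-alikes about, which are no part of the job. Leave any brown look-alike of the part that bears dock_axis alone.

How it is judged (in metres and radians):
On the way, in this order (a step that is already met when the one before it is completed fails the run):
1. the pack stands upright on the bare desk, let go (angle between pack_foot's own z axis and vertical below 0.08 rad and height (world z) of pack_foot below 0.006 m and contact force between pack and the fingers below 0.05 N and linear speed of pack below 0.02 m/s), for 0.2 s.
2. the pack is down in the dock's well with its lugs in the slots (horizontal distance between pack_foot and dock_axis below 0.006 m and z of pack_foot in the frame of dock_axis below 0.0225 m), for 0.1 s.
At the end, for the whole second after the job is handed in: The pack stands locked in the dock: its lugs within 8 degrees of the dock's x axis, on the well's axis within 5 mm, upright within 4.5 degrees, sprung up into the notches (foot 15 to 19.5 mm above the desk), let go and at rest (angle between the x axis of pack_foot and the x axis of dock_axis, either way round below 0.14 rad and horizontal distance between pack_foot and dock_axis below 0.005 m and z of pack_foot in the frame of dock_axis between 0.015 and 0.0195 m and angle between pack_foot's own z axis and vertical below 0.08 rad and linear speed of pack below 0.02 m/s); the robot touches nothing.
It fails at once if the pack falls over (angle between pack_foot's own z axis and vertical above 1.15 rad).
It fails at once if a bystander is moved by more than 30 mm (distance of any of module_c, box_cutter, wbox_up, usb_adapter, box_blue from where it was at the start of the episode above 0.03 m).
It also fails if it takes over 72 s, if anything falls off the work surface, if the arm or the gripper's body presses on something with over 40 N, if the wrist force passes 120 N, or if a joint passes its speed limit or range.

## Robot

A 7-joint arm with a two-finger parallel gripper is mounted at the origin on a cart in front of the work surface, level with it; the furniture and walls round the work are solid. World frame = base frame: x ahead of the robot, y to its left, z up, the work surface at z = 0. Lengths are in m, angles in degrees, forces in N, time in s.
With the tool pointing down it reaches from about 0.35 to 0.9 m from the base axis. Payload 19.9 kg.
Tool frame: the origin (TCP) lies on the mounting face of the last link; the fingertips stand 173 mm ahead of it and the grasp point (between the pads) lies 155 mm ahead of it (r.pinch_z is the distance from the TCP to the grasp point, in m); z points along the fingers, y is the line along which they close (so a half turn about z gives the same grasp; the last joint's range is limited). The gripper opens to 85 mm and grips with 20 to 120 N. Pads are 22 mm wide; open, the fingers measure 114 mm over their backs; the gripper's body (76 mm by 85 mm) begins 54 mm behind the grasp point. The pads swing forward as they close: fully open they stand 13 mm farther back than shut.
Start: joints at [69.7, 23.915, -0.59, 92.452, 0.269, 63.638, -3.037], TCP at [0.192, -0.595, 0.405] pointing down, gripper open.
Joint ranges: [-161.28, 161.28], [-22.2, 115.67], [-73.04, 71.86], [3.21, 147.25], [-68.34, 248.33], [10.77, 114.83], [-161.83, 161.83]. Speed limits (degrees/s): [108.29, 108.29, 136.94, 136.94, 172.46, 172.46, 172.46].

## Interface

Orientations are given as [roll, pitch, yaw] about the fixed x, y, z axes, in that order (R = Rz(yaw) Ry(pitch) Rx(roll)).
In Python, from workcell import status, eyes, job, r gives the robot as it stands.
- The arm moves only by the tool step_arm, never from a script. Its argument "plan" is a list of rows, each an object with "slide": the shift along the world's x, y, z in mm, a list of three; "turn": the turn, a rotation vector about the world's x, y, z in degrees, a list of three. A call has 1 to 5 rows; each row shifts and turns the commanded pose from where the row before left it; what a row does not reach is not made up. A row lasts 1/12 s, in which the tool goes at most 41.7 mm and 7.16 degrees, less where a joint would pass 70% of its speed; a pose out of reach is approached as far as the arm can. A call is refused whole if a number of a shift passes 41.7 or a number of a turn 7.16, either way. A call with a gripper value outside its range is refused whole. "fingers" is the opening in per cent of the stroke, from 0 (shut) to 100 (fully open), set as the call begins (left out, the last holds). The fingers move at their own pace and stop on an object; the grip force is fixed at half the most. Time passes only in rows, so rows that do not move let the fingers close. It gives the time, the measured TCP pose, the force, the opening and the grip force at its end, in the units of the state.
- status.sense(): the state, without advancing time (a new reading comes with each control period).
- eyes.read_camera(name): name is "side" or "top" or "wrist"; returns the picture (400x640x3 uint8, red, green, blue); there is no depth.
- eyes.get_calibration(name): a dict with "fx", "fy", "cx", "cy" (pixels), "extrinsics" (4x4, takes a point from world to camera coordinates); the wrist camera has in their place "hand_eye" (4x4, takes a point from camera to tool coordinates, whose origin is the TCP and whose axes are the flange's). Camera axes: x right, y down, z forward; pixel columns grow to the right and rows downward; lengths in m; the calibration is good to about 2 mm. The wrist camera is an equidistant fisheye: a pixel r from the principal point sees the ray r / f radians off the axis. A picture is of the moment at which its call begins: read the wrist's pose just before it. get_calibration takes no time and is no camera call.
- job.job_done(): hands the job in; it is judged then, once.
Trained networks look in the newest picture that a camera, given by its name, has taken for a name from the list of things; names that differ only in an ending like _2 or _b are one class to them, and where a whole thing is asked for, a point or a joint stands for the part that bears it (a point fixed in the world has none). Each returns a list of dicts, best first, with "conf" (0 to 1); they miss things now and then, are a little off and sometimes report something else, mostly with a low value. They report only what shows in the picture. A call takes as long as a camera call. They do not tell look-alikes from the thing itself.
- eyes.find_in(camera, target): "position" ([x, y, z] in m, in the coordinates of the camera as it stood for that picture, good to about 4 mm: the middle of the surface that is visible of it).
- eyes.cut_out(camera, target): "mask" (400x640 bool, what is visible of it).
- eyes.spot_point(camera, target): "position" ([x, y, z] in m, in the coordinates of the camera as it stood for that picture, good to about 4 mm: a listed point, or the origin of a listed thing).
The state is a dict: "time_s": time; "qpos": joint angles; "joint_vel": joint speeds; "tau": joint torques, N m; "tool_pos": TCP position; "tool_rot": TCP orientation; "force": force on the tool from outside, world axes, zero at the start; "ft_torque": the same for the moment, N m; "gripper_width": finger opening in m; "gripper_force": force on a finger pad.
Only numpy, scipy, OpenCV 4.12 (cv2) and the standard library are available. Lean on these libraries where they do the work, as an engineer would, in place of code of your own. Each camera call takes 0.05 s, during which the arm holds its last target. There are 200 camera calls.

## Working session

There is one attempt and no reset: what is moved stays moved. The work goes in short steps, Python scripts to look and compute and a tool call to move; the robot and the scene stay as the last step left them, time stands still between calls to the robot, and variables do not carry over. Pictures are saved under pics/ and viewed, at most 10 in all, crops included, and the job is handed in when it is done.

Besides the shell and the picture viewer there is one more tool, called after "Call:" as a command line: name --argument value ..., lists and objects as JSON in quotes. step_arm: Moves the arm, as the interface text tells. Its arguments: {"type":"object","properties":{"plan":{"type":"array"},"fingers":{"type":"number"}},"required":["plan"]}

```bash
ls; mkdir -p pics
cat > h.py <<'E'
import numpy as np, cv2
from scipy.spatial.transform import Rotation as R
from workcell import status, eyes, job, r
def tool():
    s=status.sense(); T=np.eye(4); T[:3,:3]=R.from_euler('xyz',s['tool_rot'],degrees=True).as_matrix(); T[:3,3]=s['tool_pos']; return T
def c2w(cam):
    c=eyes.get_calibration(cam)
    return tool()@np.array(c['hand_eye']) if cam=='wrist' else np.linalg.inv(np.array(c['extrinsics']))
def snap(cam,name=None):
    im=eyes.read_camera(cam)
    if name: cv2.imwrite('pics/'+name+'.png',im[:,:,::-1])
    return im
def pts(cam,t,f='spot_point'):
    M=c2w(cam)
    return [(round(d['conf'],2),np.round((M@np.r_[d['position'],1])[:3],4)) for d in getattr(eyes,f)(cam,t)]
def proj(cam,P):
    c=eyes.get_calibration(cam); p=np.linalg.inv(c2w(cam))@np.r_[P,1]
    if cam=='wrist':
        th=np.arctan2(np.hypot(p[0],p[1]),p[2]); k=th/np.hypot(p[0],p[1]); return np.round([c['cx']+c['fx']*k*p[0],c['cy']+c['fy']*k*p[1]],0)
    return np.round([c['cx']+c['fx']*p[0]/p[2],c['cy']+c['fy']*p[1]/p[2]],0)
E
python3 - <<'E'
from h import *
print(status.sense())
a=snap('side');b=snap('top')
cv2.imwrite('pics/both.png',np.vstack([a,b])[:,:,::-1][::1])
im=np.vstack([cv2.resize(a,(480,300)),cv2.resize(b,(480,300))]);cv2.imwrite('pics/v1.png',im[:,:,::-1])
for cam in ('top','side'):
  for t in ('pack_mid','pack_foot','pack_bar','rest','dock_axis','dock_slot','module_c','box_cutter','wbox_up','usb_adapter','box_blue'):
    o=pts(cam,t); print(cam,t,[(c,p.tolist(),proj(cam,p).tolist()) for c,p in o[:4]])
E
```

```text
pics
{'time_s': 0.0, 'qpos': array([69.70173118, 23.94801725, -0.59249284, 92.48680093,  0.26979872,
       63.6378833 , -3.03704374]), 'joint_vel': array([ 0.03515359,  0.0823939 ,  0.04677988, -0.02791411, -0.05762545,
        0.02575841,  0.02874017]), 'tau': array([ 3.30913957e-03, -8.64433694e+01,  6.80340528e-01, -4.34896123e+01,
        1.91010546e-02,  7.43598881e-03, -1.03889313e-06]), 'tool_pos': array([ 0.19228891, -0.59453378,  0.40405083]), 'tool_rot': array([-1.79928844e+02,  4.87467675e-03,  1.79228218e+01]), 'force': array([-0.28026741,  0.50096687,  0.55225332]), 'ft_torque': array([-0.00768892, -0.00477344,  0.02372233]), 'gripper_force': 0.0, 'gripper_width': 0.08515548676843188}
top pack_mid [(0.93, [0.5416, -0.2158, 0.0692], [404.0, 214.0])]
top pack_foot [(0.68, [0.5177, -0.2021, 0.0355], [398.0, 223.0])]
top pack_bar [(0.8, [0.5787, -0.23, 0.122], [412.0, 199.0]), (0.37, [0.5432, 0.2275, 0.0444], [262.0, 212.0])]
top rest [(0.81, [0.5399, -0.2096, 0.0012], [398.0, 217.0]), (0.65, [0.5623, 0.4803, -0.0033], [187.0, 207.0]), (0.52, [0.5781, -0.2287, 0.1179], [411
[... 890 characters left out ...]
_axis [(0.87, [0.3629, 0.0684, -0.0016], [386.0, 257.0]), (0.76, [0.5347, 0.2042, 0.0045], [308.0, 261.0])]
side dock_slot [(0.9, [0.3712, 0.103, 0.0378], [379.0, 249.0]), (0.6, [0.5474, 0.2283, 0.0381], [299.0, 253.0]), (0.28, [0.7263, 0.2426, 0.003], [244.0, 252.0])]
side module_c [(0.7, [0.7195, -0.0012, -0.0004], [293.0, 224.0])]
side box_cutter [(0.88, [0.7285, 0.2398, 0.003], [244.0, 252.0]), (0.47, [0.7191, -0.0031, -0.0019], [294.0, 224.0])]
side wbox_up [(0.69, [0.5376, -0.2171, 0.0042], [373.0, 211.0]), (0.61, [0.5674, 0.4795, 0.0004], [233.0, 308.0])]
side usb_adapter [(0.51, [0.5886, -0.3966, 0.0], [380.0, 195.0])]
side box_blue [(0.55, [0.7643, -0.1475, 0.0025], [306.0, 207.0])]
```

View pics/v1.png

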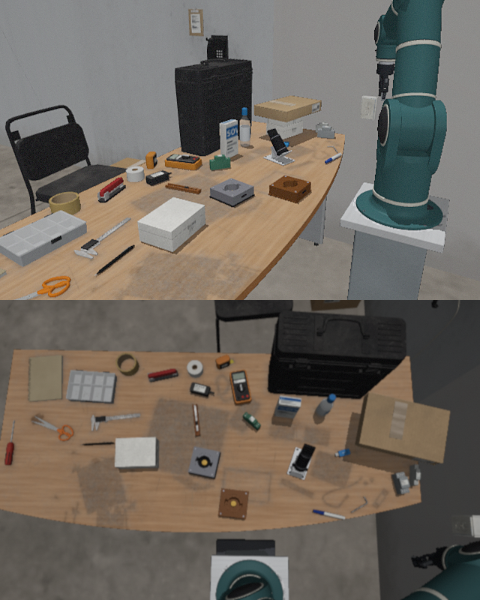

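The view shows the grey dock at top-camera full-res pixel (273,218). A brown look-alike sits at (312,272). The black pack on its rest is at (404,214), and the black bottles and cartons are elsewhere. By the description, the grey block is the dock. I'll check it in close crops.

Run:
```python
from h import *
im=cv2.imread('pics/both.png')
s,t=im[:400],im[400:]
f=lambda i,x,y,w,h:cv2.resize(i[y:y+h,x:x+w],(400,300),interpolation=cv2.INTER_CUBIC)
cv2.imwrite('pics/c1.png',np.vstack([np.hstack([f(t,233,188,80,60),f(t,364,184,80,60)]),np.hstack([f(s,268,220,80,60),f(t,280,180,160,120)])]))
```

```text
(no output)
```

View pics/c1.png

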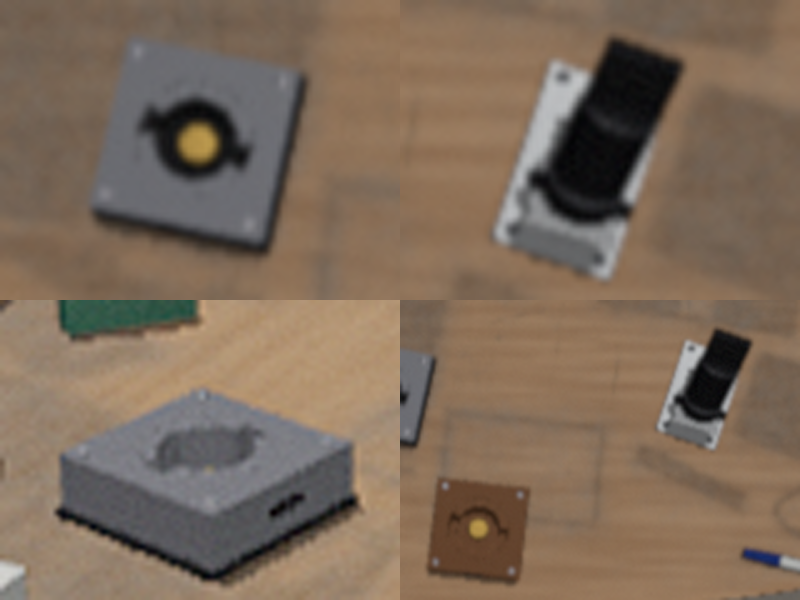

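The upper-left and lower-left crops show the grey block with a well, a brass pin, slots and the side window, so it is the dock. The brown one is only a look-alike. The pack leans on the white plate. I'll grip its body from above first, then stand it up.

Call:
step_arm --plan '[{"slide": [31, 31, -3], "turn": [0, 0, -3]}, {"slide": [31, 31, -3], "turn": [0, 0, -3]}, {"slide": [31, 31, -3], "turn": [0, 0, -3]}, {"slide": [31, 31, -3], "turn": [0, 0, -3]}, {"slide": [31, 31, -3], "turn": [0, 0, -3]}]' --fingers 100

```text
time_s: 1.62
tool_pos: [0.3403, -0.4461, 0.3905]
tool_rot: [180.0, -0.0, 2.8]
force: [0.8, -1.4, -0.9]
gripper_width: 0.0855
gripper_force: 0.0
```

Call:
step_arm --plan '[{"slide": [31, 31, -3], "turn": [0, 0, -3]}, {"slide": [31, 31, -3], "turn": [0, 0, -3]}, {"slide": [31, 31, -3], "turn": [0, 0, -3]}, {"slide": [31, 31, -3], "turn": [0, 0, -3]}, {"slide": [31, 31, -3], "turn": [0, 0, -3]}]'

```text
time_s: 2.03
tool_pos: [0.4874, -0.299, 0.3763]
tool_rot: [180.0, -0.0, -12.2]
force: [1.7, -1.3, -0.2]
gripper_width: 0.0854
gripper_force: 0.0
```

Call:
step_arm --plan '[{"slide": [31, 31, -3], "turn": [0, 0, -3]}, {"slide": [31, 31, -3], "turn": [0, 0, -3]}, {"slide": [0, 0, 0], "turn": [0, 0, 0]}, {"slide": [0, 0, 0], "turn": [0, 0, 0]}]'

```text
time_s: 2.37
tool_pos: [0.5465, -0.2396, 0.3701]
tool_rot: [-180.0, 0.0, -17.8]
force: [-0.3, -0.6, -0.1]
gripper_width: 0.0852
gripper_force: 0.0
```

Run:
```python
from h import *
s=status.sense();print(s['tool_pos'],s['tool_rot'],s['qpos'],s['time_s'])
snap('wrist','w1')
for t in ('pack_mid','pack_foot','pack_bar','rest'):
    print(t,[(c,p.tolist(),proj('wrist',p).tolist()) for c,p in pts('wrist',t)])
```

```text
[ 0.5465063  -0.23957964  0.37013167] [-1.79954625e+02  2.34952062e-02 -1.78396538e+01] [ 25.48150756  23.14702838  -6.10332789  98.47122911   2.75580568
  58.55385348 -89.41297869] 2.3667
pack_mid [(0.83, [0.5402, -0.2137, 0.0681], [293.0, 205.0])]
pack_foot [(0.87, [0.5065, -0.2094, 0.0384], [302.0, 227.0])]
pack_bar [(0.7, [0.5789, -0.2331, 0.1153], [294.0, 168.0])]
rest []
```

View pics/w1.png

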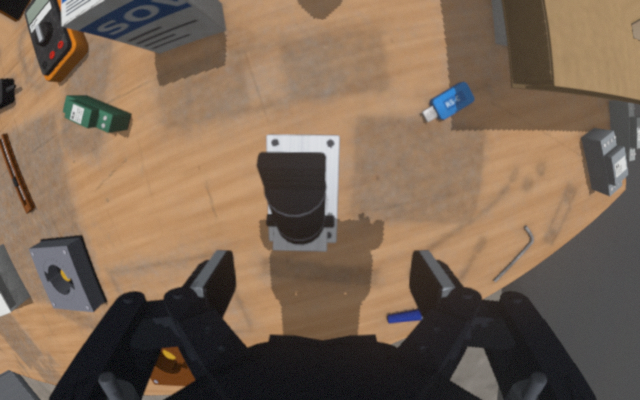

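The wrist view shows the pack between pixels (260,155) and (327,243). The plate edges run vertical in the image, so the lean yaw is about -18°. The pack is about 21 mm left of the finger centre, so I'll centre on it and go down.

Call:
step_arm --plan '[{"slide": [15, 18, 0]}, {"slide": [0, 0, -25]}, {"slide": [0, 0, -25]}, {"slide": [0, 0, -25]}, {"slide": [0, 0, 0]}]'

```text
invalid input at $.plan[0]: expected keys slide, turn
```

Run:
```python
from h import *
s=status.sense();print(s['tool_pos'],s['tool_rot'],s['qpos'],s['time_s'])
im=snap('wrist','w2')
for t in ('pack_mid','pack_foot','pack_bar','rest'):
    print(t,[(c,p.tolist(),proj('wrist',p).tolist()) for c,p in pts('wrist',t)])
```

```text
[ 0.54433573 -0.24311256  0.37069709] [ 1.79981496e+02 -4.64563731e-03 -1.81763924e+01] [ 25.76887915  23.04519463  -5.98153961  98.53805825   2.76217046
  58.55354164 -89.35638936] 2.6167
pack_mid [(0.61, [0.5427, -0.2112, 0.0682], [289.0, 203.0])]
pack_foot [(0.96, [0.5081, -0.2053, 0.0391], [298.0, 227.0]), (0.73, [0.5432, -0.2116, 0.0678], [290.0, 202.0])]
pack_bar [(0.88, [0.5798, -0.2277, 0.1188], [287.0, 170.0])]
rest []
```

View pics/w2.png

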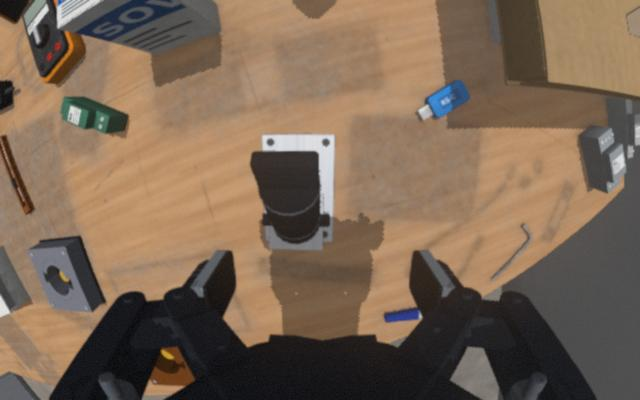

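The view is unchanged apart from a few pixels of settling, because the move was refused (the turn key was missing). I'll resend it.

Call:
step_arm --plan '[{"slide": [16, 21, 0], "turn": [0, 0, 0]}, {"slide": [0, 0, -20], "turn": [0, 0, 0]}, {"slide": [0, 0, -20], "turn": [0, 0, 0]}, {"slide": [0, 0, -20], "turn": [0, 0, 0]}, {"slide": [0, 0, 0], "turn": [0, 0, 0]}]'

```text
time_s: 3.28
tool_pos: [0.5601, -0.2207, 0.3071]
tool_rot: [-180.0, 0.3, -18.1]
force: [-0.6, -0.0, -0.3]
gripper_width: 0.0852
gripper_force: 0.0
```

Run:
```python
from h import *
s=status.sense();print(s['tool_pos'],s['tool_rot'],s['time_s'])
im=snap('wrist','w2')
for t in ('pack_mid','pack_foot','pack_bar'):
    print(t,[(c,p.tolist(),proj('wrist',p).tolist()) for c,p in pts('wrist',t)])
```

```text
[ 0.56007841 -0.22068664  0.3071046 ] [-179.98593029    0.28591145  -18.07754664] 3.2833
pack_mid []
pack_foot []
pack_bar [(0.67, [0.5801, -0.2284, 0.1221], [323.0, 207.0]), (0.39, [0.7674, -0.1493, 0.0084], [181.0, 14.0])]
```

View pics/w2.png

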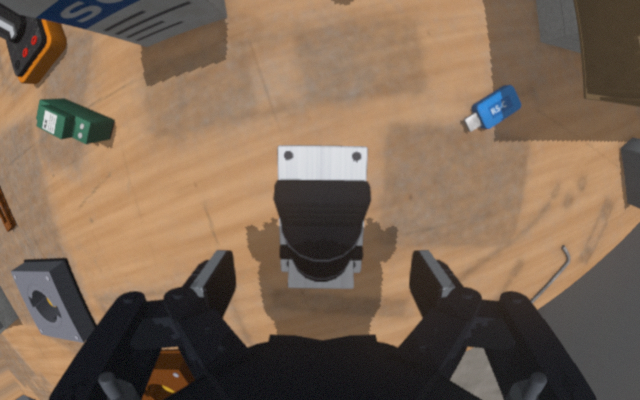

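The pack is now centred between the fingers (top at (322,205)) and square with them. I'll descend 60 mm and close.

Call:
step_arm --plan '[{"slide": [0, 0, -20], "turn": [0, 0, 0]}, {"slide": [0, 0, -20], "turn": [0, 0, 0]}, {"slide": [0, 0, -20], "turn": [0, 0, 0]}, {"slide": [0, 0, 0], "turn": [0, 0, 0]}, {"slide": [0, 0, 0], "turn": [0, 0, 0]}]'

```text
time_s: 3.9
tool_pos: [0.5612, -0.2211, 0.2512]
tool_rot: [-180.0, 0.0, -18.1]
force: [0.3, -0.3, 0.7]
gripper_width: 0.0856
gripper_force: 0.0
```

Call:
step_arm --plan '[{"slide": [0, 0, 0], "turn": [0, 0, 0]}, {"slide": [0, 0, 0], "turn": [0, 0, 0]}, {"slide": [0, 0, 0], "turn": [0, 0, 0]}, {"slide": [0, 0, 0], "turn": [0, 0, 0]}, {"slide": [0, 0, 0], "turn": [0, 0, 0]}]' --fingers 30

```text
time_s: 4.32
tool_pos: [0.5617, -0.2208, 0.2522]
tool_rot: [-180.0, -0.1, -18.1]
force: [-0.8, 2.2, 11.9]
gripper_width: 0.0484
gripper_force: 60.3
```

Call:
step_arm --plan '[{"slide": [0, 0, 0], "turn": [0, 0, 0]}, {"slide": [0, 0, 0], "turn": [0, 0, 0]}, {"slide": [0, 0, 0], "turn": [0, 0, 0]}]'

```text
time_s: 4.57
tool_pos: [0.5617, -0.2208, 0.2521]
tool_rot: [-180.0, -0.1, -18.1]
force: [-2.1, 3.1, 10.8]
gripper_width: 0.0489
gripper_force: 60.3
```

Call:
step_arm --plan '[{"slide": [0, 0, 12], "turn": [0, 0, 0]}, {"slide": [0, 0, 20], "turn": [0, 0, 0]}, {"slide": [0, 0, 20], "turn": [0, 0, 0]}, {"slide": [0, 0, 20], "turn": [0, 0, 0]}, {"slide": [-22, 32, -5], "turn": [-1.77, -5.43, 0]}]'

```text
time_s: 4.98
tool_pos: [0.5422, -0.1938, 0.3236]
tool_rot: [179.9, -5.9, -18.4]
force: [1.5, 0.1, -3.6]
gripper_width: 0.0478
gripper_force: 62.9
```

Call:
step_arm --plan '[{"slide": [-22, 32, -5], "turn": [-1.77, -5.43, 0]}, {"slide": [-22, 32, -5], "turn": [-1.77, -5.43, 0]}, {"slide": [-22, 32, -5], "turn": [-1.77, -5.43, 0]}]'

```text
time_s: 5.23
tool_pos: [0.4729, -0.0939, 0.3036]
tool_rot: [-179.9, -22.8, -18.1]
force: [1.8, -0.7, -2.8]
gripper_width: 0.0483
gripper_force: 62.9
```

Call:
step_arm --plan '[{"slide": [-22, 32, -5], "turn": [-1.77, -5.43, 0]}, {"slide": [-22, 32, -5], "turn": [-1.77, -5.43, 0]}, {"slide": [-22, 32, -5], "turn": [-1.77, -5.43, 0]}, {"slide": [0, 0, 0], "turn": [0, 0, 0]}, {"slide": [0, 0, 0], "turn": [0, 0, 0]}]'

```text
time_s: 5.65
tool_pos: [0.4513, -0.0588, 0.2985]
tool_rot: [177.9, -29.3, -17.8]
force: [0.6, 0.3, -2.1]
gripper_width: 0.048
gripper_force: 62.9
```

Run:
```python
from h import *
s=status.sense();T=tool();print(s['tool_pos'],s['tool_rot'],s['gripper_width'],s['time_s'],s['qpos']); print('G',T[:3,3]+.155*T[:3,2],'y',T[:3,1],'z',T[:3,2])
a=snap('side','s3');b=snap('top','t3')
for cam in ('side','top'):
  for t in ('pack_mid','pack_foot','pack_bar'):
    o=pts(cam,t);print(cam,t,[(c,p.tolist(),proj(cam,p).tolist()) for c,p in o[:2]])
    if o and t=='pack_mid': u,v=map(int,proj(cam,o[0][1]))
  im=a if cam=='side' else b
  c=cv2.resize(im[max(0,v-55):v+55,max(0,u-70):u+70],(560,440),interpolation=cv2.INTER_CUBIC); cv2.imwrite(f'pics/z_{cam}.png',c[:,:,::-1])
```

```text
[ 0.45127663 -0.05880857  0.29849704] [177.89069464 -29.33801829 -17.82473013] 0.04797917026581866 5.65 [ -10.16545332   11.06606866   11.61209038  130.52243214   36.72714599
   13.6646745  -141.62593545]
G [ 0.52177978 -0.08747081  0.16346822] y [-0.32306668 -0.94583214  0.03208543] z [ 0.45485898 -0.18491772 -0.87115369]
side pack_mid [(0.74, [0.5202, -0.0848, 0.1262], [361.0, 189.0]), (0.72, [0.5294, -0.0911, 0.1956], [359.0, 167.0])]
side pack_foot [(0.62, [0.5099, -0.083, 0.0831], [363.0, 203.0])]
side pack_bar [(0.65, [0.5269, -0.0902, 0.1905], [360.0, 169.0])]
top pack_mid []
top pack_foot []
top pack_bar [(0.6, [0.5242, -0.0909, 0.1928], [368.0, 212.0])]
```

View pics/z_side.png

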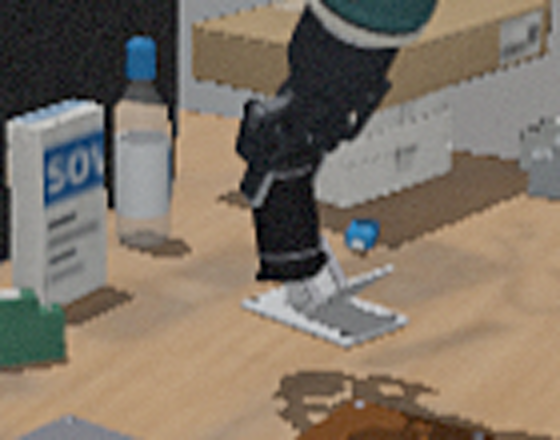

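The side crop shows the pack in the grip, clear of the rest, with about 10° of lean left. The wrist joint is near its limit, so I'll move outward to gain room and finish the rotation there.

Call:
step_arm --plan '[{"slide": [30, 0, 0], "turn": [0, 0, 0]}, {"slide": [30, 0, 0], "turn": [0, 0, 0]}, {"slide": [30, 0, 0], "turn": [0, 0, 0]}, {"slide": [0, 0, 0], "turn": [0, 0, 0]}]'

```text
time_s: 6.38
tool_pos: [0.5452, -0.0601, 0.2981]
tool_rot: [178.0, -29.4, -18.0]
force: [-2.0, 0.9, -2.3]
gripper_width: 0.048
gripper_force: 63.1
```

```bash
cat >> h.py <<'E'
def want(phi,tilt):
    d=np.array([np.cos(np.radians(phi)),np.sin(np.radians(phi)),0]);t=np.radians(tilt)
    z=np.sin(t)*d+np.r_[0,0,-np.cos(t)]; y=np.cross(z,np.r_[0,0,1.]) ; y/=np.linalg.norm(y); 
    return z,y
def need(z,y):
    T=tool(); best=None
    for s in (1,-1):
        W=np.c_[np.cross(s*y,z),s*y,z]; v=R.from_matrix(W@T[:3,:3].T).as_rotvec(degrees=True)
        if best is None or np.linalg.norm(v)<np.linalg.norm(best): best=v
    return best
E
python3 - <<'E'
from h import *
s=status.sense();T=tool();G=T[:3,3]+.155*T[:3,2];print(s['tool_pos'],s['tool_rot'],s['qpos']); print('G',G)
z,y=want(-18,40);print(need(z,y),'shift',(-.155*(z-T[:3,2]))*1000)
snap('side')
for t in ('pack_mid','pack_foot','pack_bar'):print(t,pts('side',t))
E
```

```text
[ 0.54519242 -0.06006944  0.29806749] [177.99460763 -29.44937901 -18.0386277 ] [  -4.95967539   19.55175485    6.41745215  118.33313484   30.10201573
   16.68884824 -135.00092288]
G [ 0.61592919 -0.08881033  0.16317764]
[ -1.69376787 -10.5427041    1.18247043] shift [-24.01897188   2.04711858 -16.15295994]
pack_mid [(0.89, array([ 0.6101, -0.0868,  0.125 ]))]
pack_foot [(0.72, array([ 0.6027, -0.0827,  0.0825]))]
pack_bar [(0.68, array([ 0.6208, -0.0905,  0.1959]))]
```

Call:
step_arm --plan '[{"slide": [-2, -8, 0], "turn": [0, 0, 6]}, {"slide": [-2, -8, 0], "turn": [0, 0, 6]}, {"slide": [-12, 1, -8], "turn": [-0.5, -5, 0]}, {"slide": [-12, 1, -8], "turn": [-0.5, -5, 0]}, {"slide": [0, 0, 0], "turn": [0, 0, 0]}]'

```text
time_s: 7.0
tool_pos: [0.5297, -0.0762, 0.2921]
tool_rot: [176.9, -31.8, -8.6]
force: [-0.2, -0.7, -3.2]
gripper_width: 0.0483
gripper_force: 63.2
```

Run:
```python
from h import *
s=status.sense();T=tool();G=T[:3,3]+.155*T[:3,2];print(s['tool_pos'],s['tool_rot'],s['qpos']); print('G',G)
z,y=want(-6,40);print(need(z,y),'shift',(-.155*(z-T[:3,2]))*1000)
snap('side')
for t in ('pack_mid','pack_foot','pack_bar'):print(t,pts('side',t))
```

```text
[ 0.52965842 -0.07622135  0.29210327] [176.87723685 -31.8066283   -8.56491437] [  12.31472469   18.91490929  -10.22385148  120.904501     46.0251292
   12.61943657 -138.65500842]
G [ 0.60906327 -0.09671941  0.16057494]
[ 1.47315332 -8.44788791  4.39293471] shift [-19.68143384 -10.08366823 -12.79143286]
pack_mid [(0.62, array([ 0.6066, -0.0962,  0.1234]))]
pack_foot [(0.96, array([ 0.5985, -0.0941,  0.0814]))]
pack_bar [(0.66, array([0.5338, 0.2041, 0.0057])), (0.59, array([ 0.6156, -0.0988,  0.1925]))]
```

Call:
step_arm --plan '[{"slide": [7, 0, -20], "turn": [0, 0, 0]}, {"slide": [7, 0, -20], "turn": [0, 0, 0]}, {"slide": [7, 0, -20], "turn": [0, 0, 0]}, {"slide": [0, 0, 0], "turn": [0, 0, 0]}, {"slide": [0, 0, 0], "turn": [0, 0, 0]}]'

```text
time_s: 7.62
tool_pos: [0.5518, -0.0759, 0.241]
tool_rot: [177.0, -31.3, -8.7]
force: [-0.2, -0.4, -1.1]
gripper_width: 0.048
gripper_force: 63.5
```

Run:
```python
from h import *
s=status.sense();T=tool();G=T[:3,3]+.155*T[:3,2];print(s['tool_pos'],s['tool_rot'],s['qpos']); print('G',G,T[:3,1])
z,y=want(-8,40);print(need(z,y),'shift',(-.155*(z-T[:3,2]))*1000)
im=snap('side')
for t in ('pack_mid','pack_foot','pack_bar'):print(t,pts('side',t))
u,v=map(int,proj('side',G))
cv2.imwrite('pics/z5.png',cv2.resize(im[v-40:v+70,u-70:u+70],(560,440),interpolation=cv2.INTER_CUBIC)[:,:,::-1])
```

```text
[ 0.55184069 -0.07590808  0.24095789] [176.98779636 -31.32197379  -8.68342059] [  12.24904627   26.11813782  -10.64916746  119.1332073    69.20983116
   10.83398637 -161.6001002 ]
G [ 0.6301536  -0.09610793  0.10873061] [-0.17777031 -0.9830476   0.04489019]
[ 1.16513575 -8.93995652  2.43976823] shift [-20.34956016  -6.33374858 -13.49039491]
pack_mid []
pack_foot [(0.57, array([ 0.6164, -0.0951,  0.0313])), (0.35, array([ 0.6361, -0.0992,  0.1391])), (0.18, array([0.5462, 0.2272, 0.0369]))]
pack_bar [(0.85, array([ 0.6329, -0.097 ,  0.1381]))]
```

View pics/z5.png

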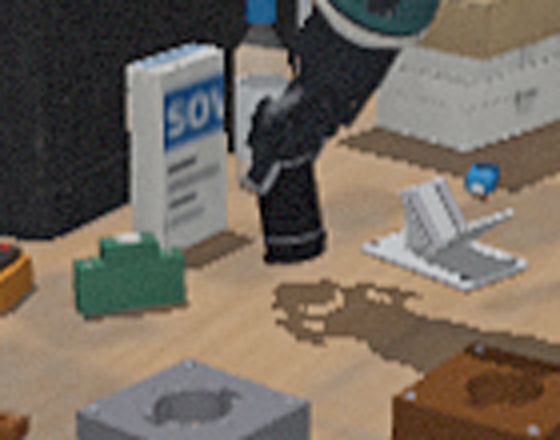

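The side crop shows the pack at (292,205) just above bare desk, leaning slightly, clear of the green module and the carton. The wrist is at its limit, so I'll ease out a little while lowering to contact.

Call:
step_arm --plan '[{"slide": [10, 0, -4], "turn": [0, 1, 0]}, {"slide": [6, 0, -7], "turn": [0, 0, 0]}, {"slide": [0, 0, -5], "turn": [0, 0, 0]}, {"slide": [0, 0, 0], "turn": [0, 0, 0]}, {"slide": [0, 0, 0], "turn": [0, 0, 0]}]'

```text
time_s: 8.23
tool_pos: [0.5677, -0.0761, 0.2259]
tool_rot: [176.7, -30.4, -8.4]
force: [0.4, 0.4, -2.7]
gripper_width: 0.0485
gripper_force: 63.5
```

Run:
```python
from h import *
s=status.sense();T=tool();G=T[:3,3]+.155*T[:3,2];print(s['tool_pos'],s['tool_rot'],s['qpos'],s['force']); print('G',G,T[:3,1])
snap('side')
for t in ('pack_mid','pack_foot','pack_bar'):print(t,pts('side',t))
```

```text
[ 0.56771714 -0.07605065  0.22588107] [176.71526469 -30.44090675  -8.43571617] [  11.99322498   28.92338134  -10.6344313   116.96043885   69.00557045
   11.38515645 -161.02384456] [ 0.44681537  0.3998799  -2.74123805]
G [ 0.6439677  -0.09633726  0.09246702] [-0.17517462 -0.98329727  0.04939964]
pack_mid [(0.72, array([ 0.6418, -0.0942,  0.0562]))]
pack_foot [(0.64, array([ 0.6272, -0.0946,  0.0141]))]
pack_bar [(0.73, array([ 0.6464, -0.0996,  0.1262]))]
```

Call:
step_arm --plan '[{"slide": [1, 0, -3], "turn": [0, 0, 0]}, {"slide": [1, 0, -3], "turn": [0, 0, 0]}, {"slide": [0, 0, 0], "turn": [0, 0, 0]}, {"slide": [0, 0, 0], "turn": [0, 0, 0]}]'

```text
time_s: 8.77
tool_pos: [0.5706, -0.0763, 0.2202]
tool_rot: [176.7, -30.3, -8.4]
force: [0.3, -0.5, -1.9]
gripper_width: 0.0484
gripper_force: 63.5
```

Call:
step_arm --plan '[{"slide": [1, 0, -2], "turn": [0, 0, 0]}, {"slide": [0, 0, 0], "turn": [0, 0, 0]}, {"slide": [0, 0, 0], "turn": [0, 0, 0]}]'

```text
time_s: 9.02
tool_pos: [0.572, -0.0765, 0.2188]
tool_rot: [176.7, -30.3, -8.4]
force: [-0.6, -0.0, -1.9]
gripper_width: 0.0479
gripper_force: 63.5
```

Call:
step_arm --plan '[{"slide": [1, 0, -2], "turn": [0, 0, 0]}, {"slide": [0, 0, 0], "turn": [0, 0, 0]}, {"slide": [0, 0, 0], "turn": [0, 0, 0]}]'

```text
time_s: 9.27
tool_pos: [0.5735, -0.0767, 0.2175]
tool_rot: [176.7, -30.2, -8.4]
force: [0.0, -0.4, -1.2]
gripper_width: 0.0483
gripper_force: 63.6
```

Call:
step_arm --plan '[{"slide": [0, 0, -1], "turn": [0, 0, 0]}, {"slide": [0, 0, 0], "turn": [0, 0, 0]}, {"slide": [0, 0, 0], "turn": [0, 0, 0]}]'

```text
time_s: 9.52
tool_pos: [0.5738, -0.0768, 0.2172]
tool_rot: [176.7, -30.2, -8.4]
force: [-0.5, 0.2, 4.7]
gripper_width: 0.048
gripper_force: 64.2
```

Call:
step_arm --plan '[{"slide": [0, 0, -2], "turn": [0, 0, 0]}, {"slide": [0, 0, 0], "turn": [0, 0, 0]}, {"slide": [0, 0, -1], "turn": [0, 0, 0]}, {"slide": [0, 0, 0], "turn": [0, 0, 0]}]'

```text
time_s: 9.85
tool_pos: [0.5755, -0.0771, 0.2168]
tool_rot: [176.7, -30.3, -8.3]
force: [-7.6, 1.2, 24.6]
gripper_width: 0.0484
gripper_force: 66.2
```

Run:
```python
from h import *
s=status.sense();print(s['force'])
snap('side')
for t in ('pack_mid','pack_foot','pack_bar'):print(t,pts('side',t))
```

```text
[-7.61379215  1.15981178 24.5724958 ]
pack_mid [(0.71, array([ 0.6489, -0.0947,  0.0443]))]
pack_foot [(0.85, array([ 0.6353, -0.0942,  0.003 ]))]
pack_bar [(0.88, array([ 0.6567, -0.0992,  0.1167])), (0.2, array([ 7.650e-01, -1.446e-01,  2.000e-04]))]
```

Call:
step_arm --plan '[{"slide": [0, 0, 2], "turn": [0, 0, 0]}, {"slide": [0, 0, 0], "turn": [0, 0, 0]}]'

```text
time_s: 10.22
tool_pos: [0.5746, -0.0769, 0.2174]
tool_rot: [176.7, -30.1, -8.4]
force: [0.7, -0.0, 4.7]
gripper_width: 0.0485
gripper_force: 64.2
```

Call:
step_arm --plan '[{"slide": [0, 0, 0], "turn": [0, 0, 0]}, {"slide": [0, 0, 0], "turn": [0, 0, 0]}, {"slide": [0, 0, 0], "turn": [0, 0, 0]}, {"slide": [0, 0, 0], "turn": [0, 0, 0]}, {"slide": [0, 0, 0], "turn": [0, 0, 0]}]' --fingers 100

```text
time_s: 10.63
tool_pos: [0.5745, -0.0769, 0.2169]
tool_rot: [176.7, -30.0, -8.3]
force: [-0.4, 1.1, -0.1]
gripper_width: 0.0851
gripper_force: 0.0
```

Run:
```python
from h import *
s=status.sense();T=tool();G=T[:3,3]+.155*T[:3,2];print(s['force'],s['tool_pos'],G,s['qpos'])
im=snap('side')
for t in ('pack_mid','pack_foot','pack_bar'):print(t,pts('side',t))
u,v=map(int,proj('side',G))
cv2.imwrite('pics/z6.png',cv2.resize(im[v-40:v+70,u-70:u+70],(560,440),interpolation=cv2.INTER_CUBIC)[:,:,::-1])
```

```text
[-0.37915116  1.0644868  -0.131199  ] [ 0.57445847 -0.07692945  0.21690837] [ 0.64978085 -0.0969801   0.08293258] [  11.4866895    30.32772211  -10.00023733  116.03485671   69.09860147
   11.14492116 -161.00538744]
pack_mid [(0.84, array([ 0.6375, -0.0981,  0.0435]))]
pack_foot [(0.71, array([ 0.6363, -0.0989,  0.001 ]))]
pack_bar [(0.95, array([ 0.6357, -0.1028,  0.1133])), (0.58, array([ 0.5868, -0.3956,  0.0023]))]
```

View pics/z6.png

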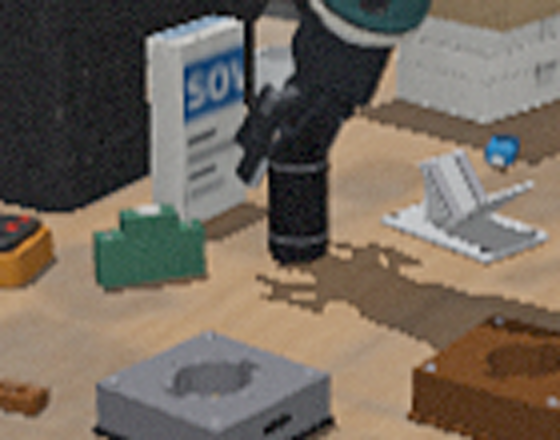

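The crop shows the pack standing upright by itself at (298,205) with the fingers open. I'll back off along the tool axis and return the tool to vertical.

Call:
step_arm --plan '[{"slide": [-8, 2, 15], "turn": [0, 0, 0]}, {"slide": [-17, 4.5, 30.5], "turn": [0, 0, 0]}, {"slide": [-17, 4.5, 30.5], "turn": [0, 0, 0]}, {"slide": [-17, 4.5, 30.5], "turn": [0, 0, 0]}, {"slide": [-17, 4.5, 36], "turn": [0, 0, 0]}]'

```text
time_s: 11.25
tool_pos: [0.4973, -0.0565, 0.3598]
tool_rot: [176.7, -29.9, -8.3]
force: [0.4, -1.1, 1.2]
gripper_width: 0.0853
gripper_force: 0.0
```

Run:
```python
from h import *
s=status.sense();T=tool();print(s['tool_pos'],s['tool_rot'],s['qpos'])
z=np.r_[0,0,-1.];a=np.radians(-100.1);y=np.r_[np.cos(a),np.sin(a),0]
print(need(z,y))
```

```text
[ 0.49726734 -0.05649217  0.35976577] [176.69534493 -29.90079373  -8.29484203] [  33.3544387    11.46675882  -35.31488492  121.09799607   36.01205073
   24.01680708 -128.78095858]
[ 7.96570174 28.99197959 -0.90124973]
```

Call:
step_arm --plan '[{"slide": [0, 0, 0], "turn": [1.6, 5.8, -0.2]}, {"slide": [0, 0, 0], "turn": [1.6, 5.8, -0.2]}, {"slide": [0, 0, 0], "turn": [1.6, 5.8, -0.2]}, {"slide": [0, 0, 0], "turn": [1.6, 5.8, -0.2]}, {"slide": [0, 0, 0], "turn": [1.6, 5.8, -0.2]}]'

```text
time_s: 11.67
tool_pos: [0.4983, -0.0571, 0.36]
tool_rot: [-180.0, 0.1, -10.3]
force: [-1.0, -0.4, 0.2]
gripper_width: 0.0857
gripper_force: 0.0
```

Call:
step_arm --plan '[{"slide": [8, -2, 0], "turn": [0, 0, 7]}, {"slide": [8, -2, 0], "turn": [0, 0, 7]}, {"slide": [8, -2, 0], "turn": [0, 0, 7]}, {"slide": [8, -2, 0], "turn": [0, 0, 7]}, {"slide": [8, -2, 0], "turn": [0, 0, 7]}]'

```text
time_s: 12.08
tool_pos: [0.5388, -0.0671, 0.3595]
tool_rot: [180.0, -0.1, 25.1]
force: [0.1, 0.6, 0.8]
gripper_width: 0.0857
gripper_force: 0.0
```

Call:
step_arm --plan '[{"slide": [8, -2, 0], "turn": [0, 0, 7]}, {"slide": [8, -2, 0], "turn": [0, 0, 7]}, {"slide": [8, -2, 0], "turn": [0, 0, 7]}, {"slide": [8, -2, 0], "turn": [0, 0, 7]}, {"slide": [8, -2, 0], "turn": [0, 0, 7]}]'

```text
time_s: 12.5
tool_pos: [0.5788, -0.0772, 0.3595]
tool_rot: [180.0, -0.1, 60.1]
force: [-0.1, 0.4, -0.3]
gripper_width: 0.0854
gripper_force: 0.0
```

Call:
step_arm --plan '[{"slide": [0, 0, 0], "turn": [0, 0, 7]}, {"slide": [0, 0, 0], "turn": [0, 0, 7]}, {"slide": [0, 0, 0], "turn": [0, 0, 6]}, {"slide": [0, 0, 0], "turn": [0, 0, 0]}, {"slide": [0, 0, 0], "turn": [0, 0, 0]}]'

```text
time_s: 12.92
tool_pos: [0.5785, -0.0772, 0.3594]
tool_rot: [-180.0, -0.1, 79.5]
force: [0.9, -0.3, -1.0]
gripper_width: 0.0853
gripper_force: 0.0
```

Run:
```python
from h import *
s=status.sense();T=tool();print(s['tool_pos'],s['tool_rot'],s['qpos'],s['time_s'])
snap('wrist','w7')
for t in ('pack_mid','pack_foot','pack_bar','dock_axis','dock_slot'):print(t,pts('wrist',t))
```

```text
[ 0.57845307 -0.07719414  0.35935845] [-1.79990907e+02 -1.39001368e-01  7.95287088e+01] [ 47.25601078  34.38452855 -58.56436561  99.7040166   32.10988704
  64.5031685  -31.78821143] 12.9167
pack_mid [(0.87, array([ 0.6376, -0.0983,  0.0458]))]
pack_foot [(0.72, array([ 0.6347, -0.1032,  0.003 ]))]
pack_bar [(0.96, array([ 0.64  , -0.1001,  0.1128]))]
dock_axis [(0.84, array([0.3572, 0.0716, 0.0031]))]
dock_slot [(0.87, array([0.3681, 0.1013, 0.0399]))]
```

View pics/w7.png

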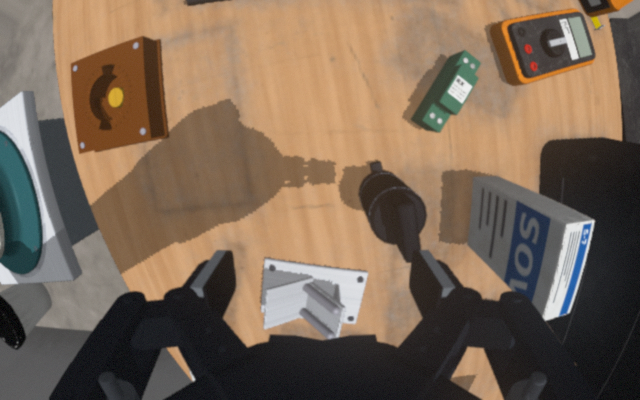

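The pack stands at (395,205) in the wrist view. Its lug at (375,165) points along the tool x axis, as expected. I'll go over it, descend and take the bar.

Call:
step_arm --plan '[{"slide": [20, -8, 0], "turn": [0, 0, 0]}, {"slide": [20, -8, 0], "turn": [0, 0, 0]}, {"slide": [20, -7, 0], "turn": [0, 0, 0]}, {"slide": [0, 0, 0], "turn": [0, 0, 0]}, {"slide": [0, 0, 0], "turn": [0, 0, 0]}]'

```text
time_s: 13.63
tool_pos: [0.6389, -0.0999, 0.3592]
tool_rot: [-180.0, -0.2, 79.7]
force: [0.1, 0.8, -0.4]
gripper_width: 0.0855
gripper_force: 0.0
```

Run:
```python
from h import *
s=status.sense();T=tool();print(s['tool_pos'],s['tool_rot'],s['qpos'],s['time_s'])
snap('wrist','w8');snap('top','t8')
for c in('wrist','top'):
  for t in ('pack_mid','pack_foot','pack_bar'):print(c,t,pts(c,t))
```

```text
[ 0.63887203 -0.09991619  0.35915147] [-1.79986569e+02 -1.53997394e-01  7.96925968e+01] [ 43.23914568  39.96879677 -55.72578428  90.26709888  34.6158623
  68.50812529 -29.59860554] 13.6333
wrist pack_mid []
wrist pack_foot []
wrist pack_bar [(0.9, array([ 0.6326, -0.1019,  0.1099]))]
top pack_mid [(0.47, array([ 0.6372, -0.0999,  0.045 ]))]
top pack_foot [(0.66, array([ 0.6418, -0.1024,  0.0008]))]
top pack_bar [(0.43, array([ 0.6359, -0.1007,  0.1094]))]
```

Call:
step_arm --plan '[{"slide": [-1.5, -0.5, -20], "turn": [0, 0, 0]}, {"slide": [0, 0, -25], "turn": [0, 0, 0]}, {"slide": [0, 0, -25], "turn": [0, 0, 0]}, {"slide": [0, 0, -20], "turn": [0, 0, 0]}, {"slide": [0, 0, 0], "turn": [0, 0, 0]}]'

```text
time_s: 14.45
tool_pos: [0.6359, -0.1007, 0.2659]
tool_rot: [-179.7, -0.1, 79.7]
force: [-0.5, -0.6, -1.3]
gripper_width: 0.0854
gripper_force: 0.0
```

Call:
step_arm --plan '[{"slide": [0, 0, 0], "turn": [0, 0, 0]}, {"slide": [0, 0, 0], "turn": [0, 0, 0]}, {"slide": [0, 0, 0], "turn": [0, 0, 0]}, {"slide": [0, 0, 0], "turn": [0, 0, 0]}, {"slide": [0, 0, 0], "turn": [0, 0, 0]}]' --fingers 0

```text
time_s: 14.87
tool_pos: [0.6371, -0.1005, 0.2705]
tool_rot: [179.9, -0.1, 79.7]
force: [0.3, -0.5, 0.1]
gripper_width: 0.0254
gripper_force: 0.0
```

Call:
step_arm --plan '[{"slide": [0, 0, 0], "turn": [0, 0, 0]}, {"slide": [0, 0, 0], "turn": [0, 0, 0]}, {"slide": [0, 0, 0], "turn": [0, 0, 0]}, {"slide": [0, 0, 0], "turn": [0, 0, 0]}, {"slide": [0, 0, 0], "turn": [0, 0, 0]}]'

```text
time_s: 15.28
tool_pos: [0.637, -0.1004, 0.2702]
tool_rot: [180.0, -0.1, 79.7]
force: [-3.0, -0.5, 7.6]
gripper_width: 0.0135
gripper_force: 58.7
```

Call:
step_arm --plan '[{"slide": [0, 0, 10], "turn": [0, 0, 0]}, {"slide": [0, 0, 25], "turn": [0, 0, 0]}, {"slide": [0, 0, 25], "turn": [0, 0, 0]}, {"slide": [0, 0, 25], "turn": [0, 0, 0]}, {"slide": [-17, 32, 0], "turn": [0, 0, 0]}]'

```text
time_s: 15.7
tool_pos: [0.6225, -0.0734, 0.3591]
tool_rot: [179.6, -0.1, 79.3]
force: [1.6, -0.2, -2.5]
gripper_width: 0.0132
gripper_force: 59.0
```

Call:
step_arm --plan '[{"slide": [-17, 32, 0], "turn": [0, 0, 0]}, {"slide": [-17, 32, 0], "turn": [0, 0, 0]}, {"slide": [-17, 32, 0], "turn": [0, 0, 0]}, {"slide": [-19, 32, 0], "turn": [0, 0, 0]}, {"slide": [0, 0, 0], "turn": [0, 0, 0]}]'

```text
time_s: 16.12
tool_pos: [0.5465, 0.0661, 0.3559]
tool_rot: [180.0, -0.2, 80.2]
force: [0.4, 1.2, -2.5]
gripper_width: 0.0136
gripper_force: 59.3
```

Run:
```python
from h import *
s=status.sense();T=tool();print(s['tool_pos'],s['tool_rot'],s['qpos'],s['time_s'],s['gripper_width'],s['force'])
A=[];S=[]
for c in ('wrist','top','side','wrist','top','side'):
  snap(c,'d_'+c)
  for t,L in (('dock_axis',A),('dock_slot',S)):
    for cf,p in pts(c,t):
      print(c,t,cf,p)
print('pack',pts('side','pack_foot'),pts('side','pack_bar'))
```

```text
[0.54646894 0.06607741 0.35585603] [ 1.79982236e+02 -1.71979410e-01  8.02183286e+01] [ 35.79492153  31.68084004 -60.39257254 104.57085224  30.93217867
  62.14007732 -45.84560865] 16.1167 0.013572539919828184 [ 0.4306857   1.19407774 -2.47141132]
wrist dock_axis 0.85 [0.5354 0.2    0.0019]
wrist dock_axis 0.7 [0.3598 0.0703 0.0022]
wrist dock_slot 0.73 [0.5515 0.2221 0.0409]
wrist dock_slot 0.69 [0.3704 0.0967 0.0397]
top dock_axis 0.9 [ 0.362   0.0714 -0.0023]
top dock_axis 0.65 [5.346e-01 1.986e-01 2.000e-04]
top dock_slot 0.77 [0.5428 0.2304 0.0424]
top dock_slot 0.61 [0.3699 0.1017 0.0363]
side dock_axis 0.7 [0.5338 0.2011 0.0041]
side dock_axis 0.7 [ 3.625e-01  6.980e-02 -2.000e-04]
side dock_slot 0.89 [0.5472 0.227  0.0339]
side dock_slot 0.57 [0.3731 0.102  0.0416]
wrist dock_axis 0.69 [0.5305 0.2015 0.0015]
wrist dock_axis 0.68 [0.3551 0.0735 0.0011]
wrist dock_slot 0.79 [0.3666 0.0992 0.043 ]
wrist dock_slot 0.61 [0.5476 0.2309 0.0405]
top dock_axis 0.77 [0.532  0.1973 0.005 ]
top dock_axis 0.75 [ 0.3584  0.0722 -0.0028]
top dock_slot 0.8 [0.3689 0.1017 0.0404]
top dock_slot 0.55 [0.5424 0.2261 0.0445]
side dock_axis 0.85 [0.5321 0.2037 0.0038]
side dock_axis 0.78 [3.63e-01 6.91e-02 1.00e-04]
side dock_slot 0.92 [0.3722 0.1022 0.0384]
side dock_slot 0.9 [0.549  0.2276 0.0383]
pack [(0.77, array([0.5435, 0.0629, 0.0854]))] [(0.56, array([0.5469, 0.0573, 0.1969]))]
```

View pics/d_wrist.png

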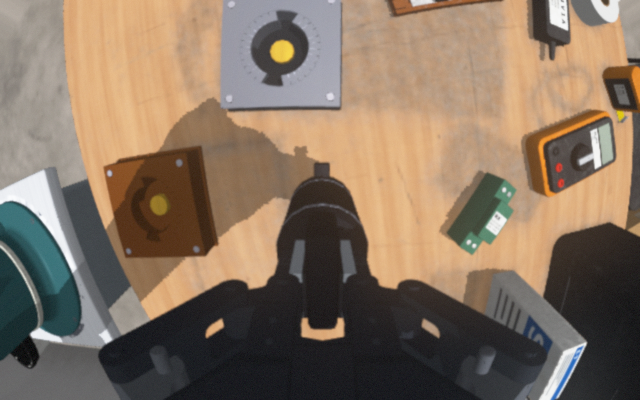

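The wrist view shows the grey dock at (281,52), square to the image with its slots running up and down at about (285,18) and (277,80). The pack hangs straight in the grip with its lug at (321,168). I'll measure the dock precisely by fitting its silhouette and the dark slots.

```bash
cat > fit.py <<'E'
from h import *
from scipy.optimize import minimize
def projN(cam,P,M=None):
    c=eyes.get_calibration(cam); p=(np.linalg.inv(M)@np.c_[P,np.ones(len(P))].T)[:3]
    if cam=='wrist':
        h=np.hypot(p[0],p[1])+1e-12; k=np.arctan2(h,p[2])/h
    else: k=1/p[2]
    return np.c_[c['cx']+c['fx']*k*p[0],c['cy']+c['fy']*k*p[1]]
def box(x,y,a):
    a=np.radians(a);C=np.array([[i,j] for i,j in((-1,-1),(-1,1),(1,1),(1,-1))])*.056
    # dense edges for the fisheye
    C=np.concatenate([np.linspace(C[i],C[(i+1)%4],9)[:-1] for i in range(4)])
    Q=C@np.array([[np.cos(a),np.sin(a)],[-np.sin(a),np.cos(a)]])+[x,y]
    return np.r_[np.c_[Q,0*Q[:,0]],np.c_[Q,0*Q[:,0]+.038]]
for cam in ('wrist','top','side'):
    Ms=[];im=None;M=c2w(cam);im=snap(cam)
    for d in eyes.cut_out(cam,'dock_axis'):
        v,u=np.nonzero(d['mask']); 
        e=projN(cam,np.array([[.533,.2,.03]]),M)[0]
        if np.hypot(u.mean()-e[0],v.mean()-e[1])<25: Ms.append(d['mask'])
    if Ms:
        m=Ms[0]; 
        def cost(q):
            s=np.zeros((400,640),np.uint8);k=cv2.convexHull((projN(cam,box(*q),M)*16).round().astype(np.int32))
            cv2.fillConvexPoly(s,k,255,cv2.LINE_AA,4);s=s/255.; return 1-np.minimum(s,m).sum()/np.maximum(s,m).sum()
        best=min((minimize(cost,[.533,.2,a],method='Nelder-Mead',options=dict(initial_simplex=[[.533,.2,a],[.540,.2,a],[.533,.207,a],[.533,.2,a+5]])) for a in (-14,-9)),key=lambda o:o.fun)
        print(cam,'box',best.x.round(4),'iou',round(1-best.fun,3),m.sum())
    # rectify top plane
    g=np.arange(-.045,.0451,.0005);X,Y=np.meshgrid(g,g)
    x0,y0=.5333,.2003
    uv=projN(cam,np.c_[X.ravel()+x0,Y.ravel()+y0,0*X.ravel()+.038],M).astype(np.float32)
    rec=cv2.remap(im,uv[:,0].reshape(X.shape),uv[:,1].reshape(X.shape),cv2.INTER_LINEAR)
    gray=rec.max(2).astype(float);dark=gray<0.6*np.median(gray)
    rr=np.hypot(X,Y)
    D=dark&(rr<.040)
    print(cam,'dark centroid',(X[D].mean()+x0).round(4),(Y[D].mean()+y0).round(4),'n',D.sum())
    cx,cy=X[D].mean(),Y[D].mean();r2=np.hypot(X-cx,Y-cy);S=dark&(r2>.0295)&(r2<.037)
    for k in (1,-1):
        A=np.degrees(np.arctan2(Y-cy,X-cx));s=S&(np.sign(Y-cy)==k)
        if s.sum()>5:print('  slot az',np.median(A[s]).round(1),s.sum())
    # brass pin, assume top z .0215
    hsv=cv2.cvtColor(im,cv2.COLOR_RGB2HSV);e=projN(cam,np.array([[x0,y0,.02]]),M)[0]
    B=(hsv[...,1]>130)&(hsv[...,0]>15)&(hsv[...,0]<35)&(hsv[...,2]>110);V,U=np.mgrid[:400,:640];B&=np.hypot(U-e[0],V-e[1])<(16 if cam=='wrist' else 8)
    if B.sum()>5:
        t=np.array([U[B].mean(),V[B].mean()]);o=minimize(lambda q:((projN(cam,np.array([[q[0],q[1],.022]]),M)[0]-t)**2).sum(),[x0,y0],method='Nelder-Mead',options=dict(xatol=1e-5,fatol=1e-6));print('  pin',o.x.round(4),B.sum())
E
python3 fit.py
```

```text
wrist box [  0.5339   0.198  -11.1417] iou 0.985 13230
wrist dark centroid 0.5334 0.1996 n 8208
  slot az 67.6 409
  slot az -109.6 488
  pin [0.5342 0.1978] 452
top box [  0.5344   0.1978 -12.0142] iou 0.961 1382
top dark centroid 0.5351 0.1986 n 7107
  slot az 70.8 305
  slot az -111.8 405
  pin [0.5339 0.1978] 43
side box [  0.533    0.2005 -10.9272] iou 0.934 1513
side dark centroid 0.5555 0.2102 n 35
```

Call:
step_arm --plan '[{"slide": [-3, 33, 0], "turn": [0, 0, -3]}, {"slide": [-3, 33, 0], "turn": [0, 0, -3]}, {"slide": [-3, 33, 0], "turn": [0, 0, -3]}, {"slide": [-3, 32, 0], "turn": [0, 0, -2.5]}, {"slide": [0, 0, 0], "turn": [0, 0, 0]}]'

```text
time_s: 17.83
tool_pos: [0.536, 0.197, 0.3554]
tool_rot: [-180.0, -0.3, 68.5]
force: [-2.1, 0.3, -2.6]
gripper_width: 0.0135
gripper_force: 59.3
```

Run:
```python
from h import *
s=status.sense();print(s['tool_pos'],s['tool_rot'],s['qpos'],s['time_s'],s['force'])
snap('side');print('pack',pts('side','pack_foot'),pts('side','pack_mid'),pts('side','pack_bar'))
snap('top');print('pack',pts('top','pack_foot'),pts('top','pack_mid'),pts('top','pack_bar'))
s=status.sense();print(s['tool_pos'],s['tool_rot'])
```

```text
[0.53598981 0.19698731 0.35537104] [-179.98047693   -0.30045049   68.49564715] [ 19.16339109  32.36346619 -56.76977275 101.79460156  30.14031537
  62.35108128 -69.50661147] 17.8333 [-2.09853461  0.33939526 -2.55039984]
pack [(0.74, array([0.5318, 0.2031, 0.0853])), (0.38, array([ 0.764 , -0.1469,  0.0036]))] [(0.65, array([0.5379, 0.199 , 0.1274])), (0.34, array([0.5321, 0.2033, 0.0048]))] [(0.77, array([0.5348, 0.1969, 0.1981]))]
pack [] [] []
[0.53826597 0.18961266 0.3544508 ] [ 1.79993494e+02 -1.06671531e-01  6.81631031e+01]
```

Call:
step_arm --plan '[{"slide": [0, 0, 0], "turn": [0, 0, 0]}, {"slide": [0, 0, 0], "turn": [0, 0, 0]}, {"slide": [0, 0, 0], "turn": [0, 0, 0]}]'

```text
time_s: 18.48
tool_pos: [0.5381, 0.1903, 0.3546]
tool_rot: [180.0, -0.1, 68.2]
force: [0.1, -0.5, -2.0]
gripper_width: 0.013
gripper_force: 59.3
```

Run:
```python
from h import *
for i in range(4):
    s=status.sense();print(s['time_s'],s['tool_pos'],s['tool_rot'],s['qpos'].round(2),s['joint_vel'].round(2),s['force'].round(1)); snap('wrist')
```

```text
18.4833 [0.53805879 0.19029651 0.35455559] [ 1.79989166e+02 -1.17546939e-01  6.82208722e+01] [ 19.72  32.34 -56.6  101.85  30.2   62.39 -69.13] [-0.29 -0.01 -0.03  0.03 -0.06 -0.03 -0.01] [ 0.1 -0.5 -2. ]
18.5333 [0.53804172 0.19039344 0.35456925] [ 1.79985762e+02 -1.23236577e-01  6.82308683e+01] [ 19.71  32.34 -56.6  101.85  30.2   62.38 -69.13] [-0.15 -0.06 -0.08 -0.02  0.03 -0.01  0.01] [ 0.3  0.4 -1.4]
18.5833 [0.53800806 0.19043001 0.35452057] [ 1.79993858e+02 -1.19280946e-01  6.82344804e+01] [ 19.71  32.35 -56.6  101.85  30.2   62.38 -69.13] [-0.15 -0.04  0.05  0.13  0.11 -0.06  0.09] [ 0.4  0.3 -2.5]
18.6333 [0.53799148 0.19050976 0.35454795] [ 1.79990584e+02 -1.20049101e-01  6.82415177e+01] [ 19.7   32.35 -56.6  101.85  30.2   62.38 -69.13] [-0.13  0.18 -0.05 -0.09 -0.05  0.04  0.02] [ 0.3 -0.5 -2.7]
```

Call:
step_arm --plan '[{"slide": [-4, 7.3, 0], "turn": [0, 0, 0.5]}, {"slide": [0, 0, -12], "turn": [0, 0, 0]}, {"slide": [0, 0, -12], "turn": [0, 0, 0]}, {"slide": [0, 0, -8], "turn": [0, 0, 0]}, {"slide": [0, 0, 0], "turn": [0, 0, 0]}]'

```text
time_s: 19.1
tool_pos: [0.5336, 0.1974, 0.3201]
tool_rot: [-179.9, -0.0, 68.7]
force: [-0.7, -0.6, -1.9]
gripper_width: 0.0128
gripper_force: 59.2
```

Call:
step_arm --plan '[{"slide": [0, 0, 0], "turn": [0, 0, 0]}, {"slide": [0, 0, 0], "turn": [0, 0, 0]}, {"slide": [0, 0, 0], "turn": [0, 0, 0]}, {"slide": [0, 0, 0], "turn": [0, 0, 0]}]'

```text
time_s: 19.43
tool_pos: [0.5341, 0.1979, 0.3229]
tool_rot: [180.0, -0.1, 68.7]
force: [-0.9, -0.6, -3.0]
gripper_width: 0.0131
gripper_force: 59.2
```

```bash
python3 - <<'E'
from h import *
s=status.sense();print(s['tool_pos'],s['tool_rot'],s['force'])
# pack silhouette vs model from side & top: check axis offset from tool
from fit import projN
E
python3 - <<'E'
import sys;sys.path.insert(0,'.')
from h import *
from scipy.optimize import minimize
src=open('fit.py').read().split('def box')[0];exec(src)
s=status.sense();tp=s['tool_pos']
th=np.linspace(0,2*np.pi,25)
def cyl(x,y,zf,tx,ty):
    P=[]
    for rr,h in((.021,0),(.025,.004),(.025,.092)):
        P.append(np.c_[x+rr*np.cos(th)+tx*h,y+rr*np.sin(th)+ty*h,0*th+zf+h])
    return np.concatenate(P)
cam='side';M=c2w(cam);im=snap(cam)
c=projN(cam,cyl(tp[0],tp[1],tp[2]-.27,0,0),M)
lo=c.min(0).astype(int);hi=c.max(0).astype(int);print('model bbox',lo,hi)
g=im.max(2)
for v in range(lo[1],hi[1]+4,3):
    row=g[v,lo[0]-12:hi[0]+13]; print(v,lo[0]-12,' '.join(map(str,row)))
E
```

```text
[0.53410321 0.19787422 0.32291193] [ 1.79959800e+02 -1.39516735e-01  6.87350467e+01] [-0.91863868 -0.57692821 -3.00874215]
wrist box [  0.5341   0.2016 -11.2205] iou 0.634 10747
wrist dark centroid 0.5273 0.1902 n 9577
  slot az 78.4 528
  slot az -114.8 1935
top dark centroid 0.4982 0.2141 n 173
side box [  0.5334   0.2002 -10.9345] iou 0.849 1375
side dark centroid 0.5492 0.1769 n 3442
  slot az 12.9 6
  slot az -25.0 90
model bbox [298 209] [318 247]
209 286 78 113 109 107 112 108 101 100 97 93 82 89 86 88 69 27 33 32 12 22 31 89 136 132 25 30 30 35 36 53 16 54 106 98 95 101 138 139 167 161 160 158 160 155 162
212 286 72 79 87 87 91 87 90 89 87 88 86 88 91 90 75 17 28 17 29 26 26 56 114 130 125 123 108 86 61 16 21 71 155 164 156 158 158 154 156 159 153 156 155 157 154
215 286 87 93 94 89 97 98 97 97 87 87 93 88 93 87 48 30 30 31 29 17 29 25 31 28 27 28 24 31 33 25 15 23 74 154 161 155 155 154 159 155 161 159 162 163 164
218 286 86 93 93 92 98 93 87 93 88 93 88 89 93 88 15 66 91 66 66 75 91 85 88 86 87 83 70 86 73 81 74 40 84 179 166 161 161 163 163 165 167 166 171 175 178
221 286 
[... 953 characters left out ...]
2 184 184 184 186 183 184
239 286 171 171 176 176 179 181 182 178 178 177 178 178 182 185 151 85 70 59 32 26 23 22 16 31 22 20 26 35 53 55 77 63 70 0 28 119 190 181 181 184 184 184 181 180 181
242 286 157 158 162 161 166 167 170 173 178 178 170 163 141 124 124 20 24 15 21 18 24 41 38 36 34 31 11 12 27 23 21 22 41 107 149 157 168 167 179 184 182 184 184 184 183
245 286 157 153 155 151 151 143 135 134 138 136 135 134 62 9 17 27 21 21 26 17 23 22 27 31 34 20 26 29 29 10 16 59 113 127 134 139 134 140 137 130 138 137 137 157 167
248 286 136 134 137 135 132 130 136 135 139 133 130 133 139 129 95 91 97 98 100 106 92 101 88 91 85 93 98 106 100 93 81 87 92 74 74 89 139 139 137 136 139 134 137 137 137
```

Run:
```python
src=open('fit.py').read().split('def box')[0];exec(src)
s=status.sense();tp=s['tool_pos'];print(tp,s['tool_rot'])
th=np.linspace(0,2*np.pi,72)
cam='side';M=c2w(cam)
I=np.mean([snap(cam).max(2).astype(float) for _ in range(3)],0)
def circ(x,y,z,r=.025): return projN(cam,np.c_[x+r*np.cos(th),y+r*np.sin(th),0*th+z],M)
zf=tp[2]-.27
for h in (.02,.03,.04,.05,.06,.07,.08):
    c=circ(tp[0],tp[1],zf+h); i0,i1=c[:,0].argmin(),c[:,0].argmax()
    e=[]
    for i,sg in((i0,-1),(i1,1)):
        u,v=c[i]; us=np.arange(u-5,u+5.01,.1)
        p=np.array([I[int(round(v)),int(np.floor(x))]*(1-x%1)+I[int(round(v)),int(np.floor(x))+1]*(x%1) for x in us])
        mid=(np.percentile(p,10)+np.percentile(p,85))/2; k=np.nonzero(np.diff(p>mid))[0]; e.append(us[k[np.abs(us[k]-u).argmin()]]-u if len(k) else np.nan)
    print(h,'edge err px',np.round(e,2))
for dx,dy in((.005,0),(0,.005)):
    print(dx,dy,(circ(tp[0]+dx,tp[1]+dy,zf+.03).mean(0)-circ(tp[0],tp[1],zf+.03).mean(0)).round(2))
```

```text
[0.53399532 0.19782479 0.32259191] [ 1.79985686e+02 -1.20077351e-01  6.87388728e+01]
0.02 edge err px [0.7 1. ]
0.03 edge err px [0.6 0.3]
0.04 edge err px [0.5 0. ]
0.05 edge err px [0.6 0. ]
0.06 edge err px [0.3 0.1]
0.07 edge err px [0.3 0.1]
0.08 edge err px [0.6 0.2]
0.005 0 [-1.59 -0.37]
0 0.005 [-0.99  0.67]
```

Side edges agree within about 1 mm and the pack is upright. I'll lower it into the well in small steps.

Call:
step_arm --plan '[{"slide": [0, 0, -7], "turn": [0, 0, 0]}, {"slide": [0, 0, -7], "turn": [0, 0, 0]}, {"slide": [0, 0, -6], "turn": [0, 0, 0]}, {"slide": [0, 0, 0], "turn": [0, 0, 0]}, {"slide": [0, 0, 0], "turn": [0, 0, 0]}]'

```text
time_s: 20.35
tool_pos: [0.5341, 0.1978, 0.3021]
tool_rot: [-180.0, -0.1, 68.7]
force: [1.6, 0.3, -3.8]
gripper_width: 0.0133
gripper_force: 59.2
```

Call:
step_arm --plan '[{"slide": [0, 0, -4], "turn": [0, 0, 0]}, {"slide": [0, 0, -3], "turn": [0, 0, 0]}, {"slide": [0, 0, 0], "turn": [0, 0, 0]}, {"slide": [0, 0, 0], "turn": [0, 0, 0]}]'

```text
time_s: 20.68
tool_pos: [0.534, 0.1978, 0.2954]
tool_rot: [180.0, -0.1, 68.7]
force: [2.0, 0.8, -4.6]
gripper_width: 0.0132
gripper_force: 59.0
```

Call:
step_arm --plan '[{"slide": [0, 0, -3], "turn": [0, 0, 0]}, {"slide": [0, 0, -2], "turn": [0, 0, 0]}, {"slide": [0, 0, 0], "turn": [0, 0, 0]}, {"slide": [0, 0, 0], "turn": [0, 0, 0]}]'

```text
time_s: 21.02
tool_pos: [0.534, 0.1978, 0.2904]
tool_rot: [180.0, -0.1, 68.7]
force: [4.2, 1.0, -5.0]
gripper_width: 0.0132
gripper_force: 59.0
```

Call:
step_arm --plan '[{"slide": [0, 0, -3], "turn": [0, 0, 0]}, {"slide": [0, 0, -3], "turn": [0, 0, 0]}, {"slide": [0, 0, -3], "turn": [0, 0, 0]}, {"slide": [0, 0, 0], "turn": [0, 0, 0]}, {"slide": [0, 0, 0], "turn": [0, 0, 0]}]'

```text
time_s: 21.43
tool_pos: [0.5341, 0.1981, 0.2818]
tool_rot: [180.0, -0.1, 68.7]
force: [2.1, 0.8, 8.3]
gripper_width: 0.0129
gripper_force: 60.8
```

Run:
```python
from h import *
s=status.sense();print(s['tool_pos'],s['tool_rot'],s['force'],s['ft_torque'],s['qpos'].round(1))
snap('side');print('pack',pts('side','pack_mid'),pts('side','pack_bar'))
```

```text
[0.53410644 0.19805792 0.28177086] [ 1.79961105e+02 -1.40311365e-01  6.87477964e+01] [2.11169821 0.82413617 8.32805286] [ 0.03670003 -0.4613636   0.01549739] [ 15.8  37.3 -52.5 105.1  35.6  55.6 -73.5]
pack [(0.67, array([0.5348, 0.1976, 0.0565]))] [(0.85, array([0.5295, 0.1955, 0.1253]))]
```

Call:
step_arm --plan '[{"slide": [0, 0, -0.7], "turn": [0, 0, 0]}, {"slide": [0, 0, 0], "turn": [0, 0, -5]}, {"slide": [0, 0, 0], "turn": [0, 0, -5]}, {"slide": [0, 0, 0], "turn": [0, 0, -5]}, {"slide": [0, 0, 0], "turn": [0, 0, 0]}]'

```text
time_s: 22.0
tool_pos: [0.534, 0.1982, 0.2814]
tool_rot: [179.9, -0.2, 53.4]
force: [-0.6, 0.6, 7.8]
gripper_width: 0.0127
gripper_force: 61.0
```

Run:
```python
from h import *
s=status.sense();print(s['tool_pos'],s['tool_rot'],s['force'],s['ft_torque'],s['qpos'].round(1))
```

```text
[0.53404997 0.19818868 0.28137754] [ 1.79949639e+02 -1.57401427e-01  5.34037755e+01] [-0.58644309  0.61775945  7.77064618] [ 0.1884589  -0.18838947 -0.08406288] [ 13.6  35.8 -49.1 105.2  33.   54.3 -86.8]
```

Call:
step_arm --plan '[{"slide": [0, 0, 0], "turn": [0, 0, -5]}, {"slide": [0, 0, 0], "turn": [0, 0, -5]}, {"slide": [0, 0, 0], "turn": [0, 0, -5]}, {"slide": [0, 0, 0], "turn": [0, 0, -5]}, {"slide": [0, 0, 0], "turn": [0, 0, -5]}]'

```text
time_s: 22.42
tool_pos: [0.5341, 0.1981, 0.2813]
tool_rot: [180.0, -0.2, 28.5]
force: [0.9, -0.2, 8.3]
gripper_width: 0.0129
gripper_force: 61.0
```

Call:
step_arm --plan '[{"slide": [0, 0, 0], "turn": [0, 0, -5]}, {"slide": [0, 0, 0], "turn": [0, 0, -5]}, {"slide": [0, 0, 0], "turn": [0, 0, -5]}, {"slide": [0, 0, 0], "turn": [0, 0, -5]}, {"slide": [0, 0, 0], "turn": [0, 0, 0]}]'

```text
time_s: 22.83
tool_pos: [0.534, 0.1982, 0.2814]
tool_rot: [180.0, -0.2, 8.4]
force: [0.3, -0.2, 7.9]
gripper_width: 0.0129
gripper_force: 61.0
```

Run:
```python
from h import *
s=status.sense();print(s['tool_pos'],s['tool_rot'],s['force'],s['ft_torque'],s['qpos'].round(1))
```

```text
[0.53403087 0.19818871 0.28136916] [ 1.79982820e+02 -1.71969682e-01  8.40846675e+00] [ 0.30904665 -0.24799854  7.91452058] [ 0.04287599 -0.22989106 -0.13590384] [   6.5   32.1  -39.   105.4   25.5   51.3 -126. ]
```

Call:
step_arm --plan '[{"slide": [0, 0, 0], "turn": [0, 0, -5]}, {"slide": [0, 0, 0], "turn": [0, 0, -5]}, {"slide": [0, 0, 0], "turn": [0, 0, -5]}, {"slide": [0, 0, 0], "turn": [0, 0, -4]}, {"slide": [0, 0, 0], "turn": [0, 0, 0]}]'

```text
time_s: 23.25
tool_pos: [0.534, 0.1983, 0.2813]
tool_rot: [-180.0, -0.2, -10.5]
force: [0.1, 0.8, 7.9]
gripper_width: 0.0132
gripper_force: 60.8
```

Run:
```python
from h import *
s=status.sense();print(s['tool_pos'],s['tool_rot'],s['force'],s['ft_torque'],s['qpos'].round(1))
```

```text
[0.53397461 0.19831901 0.28133317] [-1.79986707e+02 -1.63231762e-01 -1.05179439e+01] [0.13141982 0.83242463 7.94355841] [ 0.23913254 -0.19439573  0.04769133] [   3.4   30.9  -34.6  105.5   22.4   50.3 -142.5]
```

Call:
step_arm --plan '[{"slide": [0, 0, 0], "turn": [0, 0, -2]}, {"slide": [0, 0, 0], "turn": [0, 0, 0]}]'

```text
time_s: 23.42
tool_pos: [0.534, 0.1985, 0.2813]
tool_rot: [-180.0, -0.2, -12.3]
force: [1.7, 2.6, 7.1]
gripper_width: 0.0134
gripper_force: 60.8
```

Run:
```python
from h import *
s=status.sense();print(s['tool_pos'],s['tool_rot'],s['force'],s['ft_torque'],s['qpos'].round(1))
```

```text
[0.53398898 0.19845936 0.28129946] [-1.79959545e+02 -1.65992381e-01 -1.23325526e+01] [1.69324671 2.5954504  7.09832309] [ 0.64926765 -0.32033188  0.38158358] [   3.1   30.8  -34.2  105.5   22.1   50.2 -144.1]
```

Call:
step_arm --plan '[{"slide": [0, 0, 0], "turn": [0, 0, -1]}, {"slide": [0, 0, 0], "turn": [0, 0, 0]}, {"slide": [0, 0, 2], "turn": [0, 0, 0.5]}, {"slide": [0, 0, 2], "turn": [0, 0, 0.5]}, {"slide": [0, 0, 0], "turn": [0, 0, 0]}]'

```text
time_s: 23.83
tool_pos: [0.534, 0.1983, 0.2854]
tool_rot: [-180.0, -0.1, -12.2]
force: [0.5, 3.9, 6.9]
gripper_width: 0.013
gripper_force: 60.9
```

Run:
```python
from h import *
s=status.sense();print(s['tool_pos'],s['tool_rot'],s['force'],s['ft_torque'])
```

```text
[0.534025   0.198274   0.28539419] [-1.79963370e+02 -1.41415610e-01 -1.21863738e+01] [0.54810408 3.87827443 6.89051187] [ 1.13181362 -0.13923213  0.31228584]
```

Call:
step_arm --plan '[{"slide": [0, 0, 2], "turn": [0, 0, 0]}, {"slide": [0, 0, 0], "turn": [0, 0, 0]}, {"slide": [0, 0, 0], "turn": [0, 0, 0]}]'

```text
time_s: 24.08
tool_pos: [0.534, 0.1982, 0.2871]
tool_rot: [-180.0, -0.1, -12.2]
force: [2.2, 4.1, 3.9]
gripper_width: 0.0131
gripper_force: 60.4
```

Run:
```python
from h import *
s=status.sense();print(s['tool_pos'],s['tool_rot'],s['force'],s['ft_torque'])
```

```text
[0.53397416 0.19817349 0.28714459] [-1.79968920e+02 -1.29162629e-01 -1.22424319e+01] [2.21969554 4.12846031 3.8969845 ] [ 1.42277453 -0.44010412  0.32086385]
```

Call:
step_arm --plan '[{"slide": [0, 0, 1], "turn": [0, 0, 0]}, {"slide": [0, 0, 0], "turn": [0, 0, 0]}, {"slide": [0, 0, 0], "turn": [0, 0, 0]}]'

```text
time_s: 24.33
tool_pos: [0.5339, 0.1979, 0.2873]
tool_rot: [-180.0, -0.1, -12.2]
force: [6.4, 6.4, -10.9]
gripper_width: 0.0129
gripper_force: 60.7
```

Call:
step_arm --plan '[{"slide": [0, 0, 1], "turn": [0, 0, 0]}, {"slide": [0, 0, 0], "turn": [0, 0, 0]}, {"slide": [0, 0, 0], "turn": [0, 0, 0]}]'

```text
time_s: 24.58
tool_pos: [0.5338, 0.1976, 0.2873]
tool_rot: [-180.0, -0.0, -12.3]
force: [9.4, 7.2, -26.5]
gripper_width: 0.0131
gripper_force: 60.7
```

The pack is locked: pulling up meets a firm stop with the foot at about 17 mm. I'll relax the pull, let go and back off upward.

Call:
step_arm --plan '[{"slide": [0, 0, -1.7], "turn": [0, 0, 0]}, {"slide": [0, 0, 0], "turn": [0, 0, 0]}, {"slide": [0, 0, 0], "turn": [0, 0, 0]}]'

```text
time_s: 24.83
tool_pos: [0.534, 0.1981, 0.2871]
tool_rot: [-180.0, -0.1, -12.2]
force: [2.6, 5.7, -1.9]
gripper_width: 0.0131
gripper_force: 63.8
```

Call:
step_arm --plan '[{"slide": [0, 0, 0], "turn": [0, 0, 0]}, {"slide": [0, 0, 0], "turn": [0, 0, 0]}, {"slide": [0, 0, 0], "turn": [0, 0, 0]}, {"slide": [0, 0, 0], "turn": [0, 0, 0]}, {"slide": [0, 0, 0], "turn": [0, 0, 0]}]' --fingers 100

```text
time_s: 25.25
tool_pos: [0.5339, 0.1976, 0.2871]
tool_rot: [180.0, -0.1, -12.3]
force: [-0.1, 0.8, -0.2]
gripper_width: 0.073
gripper_force: 0.0
```

Call:
step_arm --plan '[{"slide": [0, 0, 0], "turn": [0, 0, 0]}, {"slide": [0, 0, 15], "turn": [0, 0, 0]}, {"slide": [0, 0, 30], "turn": [0, 0, 0]}, {"slide": [0, 0, 30], "turn": [0, 0, 0]}, {"slide": [0, 0, 15], "turn": [0, 0, 0]}]'

```text
time_s: 25.67
tool_pos: [0.5342, 0.1983, 0.3803]
tool_rot: [-179.9, -0.2, -12.2]
force: [-0.1, 0.2, 1.4]
gripper_width: 0.0854
gripper_force: 0.0
```

Call:
step_arm --plan '[{"slide": [-20, 0, 0], "turn": [0, 0, 0]}, {"slide": [-25, 0, 0], "turn": [0, 0, 0]}, {"slide": [-25, 0, 0], "turn": [0, 0, 0]}, {"slide": [0, 0, 0], "turn": [0, 0, 0]}, {"slide": [0, 0, 0], "turn": [0, 0, 0]}]'

```text
time_s: 26.08
tool_pos: [0.4633, 0.1979, 0.3775]
tool_rot: [180.0, -0.2, -12.2]
force: [0.3, 0.0, -0.5]
gripper_width: 0.0856
gripper_force: 0.0
```

Run:
```python
from h import *
s=status.sense();print(s['tool_pos'],s['tool_rot'],s['force'],s['time_s'],s['qpos'].round(1))
for c in ('side','top','wrist'):
  snap(c)
  for t in ('pack_foot','pack_mid','pack_bar'):print(c,t,pts(c,t))
```

```text
[0.46331013 0.1978612  0.37752503] [ 1.79958378e+02 -1.74940802e-01 -1.22223943e+01] [ 0.25955398  0.0317181  -0.49580752] 26.0833 [   7.4   17.1  -39.9  110.1   13.1   57.2 -140.6]
side pack_foot [(0.55, array([0.5331, 0.2035, 0.0191]))]
side pack_mid [(0.85, array([0.5344, 0.2006, 0.0573])), (0.49, array([ 0.7646, -0.1454,  0.0017]))]
side pack_bar [(0.65, array([0.5333, 0.1998, 0.1303]))]
top pack_foot [(0.52, array([ 0.5395, -0.2105, -0.0013]))]
top pack_mid []
top pack_bar []
wrist pack_foot []
wrist pack_mid [(0.34, array([0.5316, 0.198 , 0.1242]))]
wrist pack_bar [(0.97, array([0.5346, 0.1986, 0.1265]))]
```

```bash
python3 -c "
from workcell import job;print(job.job_done())"
```

```text
the job is handed in; nothing more can be done
None
```

The pack was stood upright on the bare desk, retaken by its bar and turned to the stop in the grey dock. It sprang up into its lock with the foot at about 17 mm; I let it go, backed the arm clear and handed the job in at about 26 s.

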